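Lock a wood block in the clamping board with a wedge

TASK

Clamp the wood block in the clamping board for carving: take the loose wooden wedge, put its thin end into the gap between the block and the slanted fence, lying flat on the board with its straight side along the block, and drive it in firmly, with several pushes if need be, until it goes no further, the block is jammed tight against the side rail and the wedge stays tight when you let go. Do not disturb the bottle, the tape roll or the small bowl standing around.

Things in the scene. Friction and masses are not known exactly. Their poses are not given: they have to be found in the camera images.
- clamp_board: Fixed plywood base 210 x 150 x 10 mm with three brown rails, tops 32 mm above the bench. Origin: its underside, z up; yaw varies. Own frame, mm: base x -115 to 95, y -75 to 75; side rail's inner face y = +35 (x -20 to 80); end stop's face x = +60 (y -8 to 9); slanted fence on the -y side (x -34 to 77). The -x side is open and bare (x < -36): the wedge enters there, moving along +x.
- gap_mouth (a point): Middle of the gap at the block's open end when the block is against the side rail, on the board's top surface: board (-20, -22, 10) mm, axes as the board's. The gap is 23 mm wide here (19 mm while the block is slack) and narrows towards +x: the fence's inner face runs from board (-33, -35) to (75, -19) mm, 15 mm in 100, like the wedge.
- wedge_home (a point): Where the wedge's origin comes to lie when driven tight, within some 10 mm along x: board (-10, -21, 10) mm, on the board's top surface. The wedge's x axis then lies along this point's x axis (the board's), and some 75 mm of it is in the gap.
- wood_block: Plain dark wood block 75 x 45 x 30 mm, about 0.11 kg, loose and slack on the board between side rail, end stop and fence. Origin: centre of its underside; its own y axis is its length, lying along the board's x. Starts 1 to 4 mm from the side rail, 0 to 4 mm from the end stop; against both, its origin is at board (22.5, 12.5, 10) mm.
- wedge: Loose pale wooden wedge, 130 long, 28 high, about 60 g, flat on the bench to the right of the board, thin end roughly to the left. Origin: underside, mid-length, where it is 22 mm wide (y -11 to 11). Thin end at x = +65 (12 mm wide), thick end at x = -65 (31.5 mm wide). Straight face: y = +11. Slanted face: y = -1 (thin end) to -20.5 (thick end).
- wedge_tail (a point): Middle of the wedge's thick end face, 14 mm above its underside: wedge (-65, -5, 14) mm. Pushes of 12 to 16 N here along the wedge's +x axis drive it tight, and it then stays jammed (waxed wood on wood, friction about 0.2). It slides with 1 to 3 N before it bites; the first push may stop a few mm short with block and wedge askew: repeat until one moves it no further.
- rinse_bottle: Bystander: pale violet plastic bottle, 62 mm across, 116 mm high. Origin: centre of its underside.
- tape_1: Bystander: roll of masking tape lying flat, 100 mm across, 25 mm high. Origin: centre of its underside.
- ramekin_brown: Bystander: small white bowl with brown ink, 67 mm across, 40 mm high. Origin: centre of its underside.
Not all that is in view belongs to the job. Of the things like the wood_block, leave any that is green or orange; of the rest the smaller one is meant.

How it is judged:
By the outcome, as a careful person would: the job done as asked, in the order asked, and still so for the second after the job is handed in, with the robot touching nothing.
It also fails if it takes over 64 s, if anything falls off the work surface, if the arm or the gripper's body presses on something with over 40 N, if the wrist force passes 120 N, or if a joint passes its speed limit or range.

ROBOT

A 6-joint arm with a two-finger parallel gripper is mounted at the origin on a cart in front of the work surface, level with it; the furniture and walls round the work are solid. World frame = base frame: x ahead of the robot, y to its left, z up, the work surface at z = 0. Lengths are in m, angles in rad, forces in N, time in s.
With the tool pointing down it reaches from about 0.4 to 0.925 m from the base axis. Payload 12.5 kg.
Tool frame: the origin (TCP) lies at the very end of the fingers, on their centre line; the grasp point (between the pads) lies behind it (robot.grasp_offset is the y of the grasp point in the tool frame, in m); y points along the fingers, z is the direction in which the jaws open and shut, and the axes are right-handed (so a half turn about y gives the same grasp; the last joint's range is limited). The gripper opens to 95 mm and grips with 3 to 60 N. Pads are 20 mm wide; open, the fingers measure 119 mm over their backs; the gripper's body (75 mm by 180 mm) begins 59 mm behind the grasp point.
Start: joints at [-1.33, 0.491, 1.559, -0, 1.092, -0.106], TCP at [0.212, -0.588, 0.215] pointing down, gripper open.
Joint ranges: [-3.1, 3.1], [-0.84, 2.19], [0.05, 2.79], [-1.13, 4.28], [0.06, 2.93], [-2.69, 2.69]. Speed limits (rad/s): [2.22, 2.22, 2.79, 3.14, 3.14, 3.14].

INTERFACE

Orientations are given as a unit quaternion [w, x, y, z].
In Python, from station import robot gives the robot as it stands.
- The arm moves only by the shell command python3 -m crank 'ROWS' [OPENING]. ROWS is JSON, a list of rows, each a list of 2 entries, a list of its own where there are three numbers: the shift along the tool's x, y, z in m, then the turn about the tool's y in rad. In form: [[[dx, dy, dz], roll], ...]. A call has 1 to 20 rows; each row shifts and turns the pose as measured when the row begins, along the tool's axes as they then stand; what a row does not reach is not made up. A row lasts 1/10 s, in which the tool goes at most 50 mm and 8.59 degrees, less where a joint would pass 70% of its speed; a pose out of reach is approached as far as the arm can. A call is refused whole if a number of a shift passes 0.05 or a number of a turn 0.15, either way. A call with a gripper value outside its range is refused whole. OPENING is the gripper's target within -1 to 1 (shut at 1, half-way at 0, fully open at -1), set as the call begins (- or left out, the last holds). The fingers move at their own pace and stop on an object; the grip force is fixed at half the most. Time passes only in rows, so rows that do not move let the fingers close. It gives the time, the measured TCP pose, the force and the opening at its end, in the units of the state.
- robot.get_state(): the state, without advancing time (a new reading comes with each control period).
- robot.read_camera(name): name is "side" or "top"; returns a dict with "image" (480x640x3 uint8, red, green, blue), "mtx" (3x3 intrinsics, pixels), "R" (3x3) and "t" (3): a world point X has camera coordinates R X + t. Camera axes: x right, y down, z forward; pixel columns grow to the right and rows downward; lengths in m; the calibration is good to about 2 mm. A picture is of the moment at which its call begins. There is no depth.
- robot.sign_off(): hands the job in, once; it reports no verdict.
The state is a dict: "clock": time; "joint_positions": joint angles; "joint_velocities": joint speeds; "tau": joint torques, N m; "tool_pos": TCP position; "orientation": TCP orientation; "contact_force": force on the tool from outside, world axes, zero at the start; "ft_torque": the same for the moment, N m; "opening": finger opening in m.
Only numpy, scipy, OpenCV 4.12 (cv2) and the standard library are available. Lean on these libraries where they do the work, as an engineer would, in place of code of your own. Each camera call takes 0.05 s, during which the arm holds its last target.

## Working session

There is one attempt and no reset: what is moved stays moved. The work goes in short steps, Python scripts to look and compute and a shell command to move; the robot and the scene stay as the last step left them, time stands still between calls to the robot, and variables do not carry over. Pictures are saved under pics/ and viewed, and the job is handed in when it is done.

```bash
mkdir -p pics; ls; python3 - <<'E'
from station import robot
import cv2
print(robot.get_state(), robot.grasp_offset)
for n in ["side","top"]:
    c=robot.read_camera(n); cv2.imwrite(f"pics/{n}0.png",c["image"][:,:,::-1]); print(n,c["mtx"],c["R"],c["t"])
E
```

```text
pics
{'clock': 0.0, 'joint_positions': array([-1.32959891e+00,  4.91546853e-01,  1.55944854e+00,  4.84781359e-06,
        1.09169436e+00, -1.05591318e-01]), 'joint_velocities': array([-4.54302199e-04, -1.17253595e-03, -6.66800816e-04, -3.53097454e-05,
        1.33215905e-03, -6.51007436e-04]), 'tau': array([ 1.65268430e-03, -6.12645721e+01, -2.58181679e+01,  6.92602526e-02,
        4.82395291e-02, -1.26359155e-04]), 'tool_pos': array([ 0.21239408, -0.58754669,  0.21406996]), 'orientation': array([ 0.12196931, -0.12201884,  0.69689072, -0.69611653]), 'contact_force': array([-0.25646826, -0.81862612, -0.21866237]), 'ft_torque': array([ 0.01062545, -0.00564648, -0.07735953]), 'opening': 0.09499656493925245} -0.0188
side [[556.52250443   0.         307.54321828]
 [  0.         556.52250443 237.76937828]
 [  0.           0.           1.        ]] [[-0.99178834 -0.12553669  0.02442198]
 [-0.08941894  0.54415764 -0.83420424]
 [ 0.09143383 -0.82953782 -0.55091456]] [0.54309556 0.06853073 1.31579428]
top [[571.13568953   0.         317.64270462]
 [  0.         571.13568953 235.10906659]
 [  0.           0.           1.        ]] [[-2.15932389e-02 -9.99765385e-01 -1.70487445e-03]
 [-9.98791864e-01  2.16474420e-02 -4.41157589e-02]
 [ 4.41423149e-02  7.50212611e-04 -9.99024971e-01]] [0.06026461 0.5352563  1.41615293]
```

View pics/side0.png

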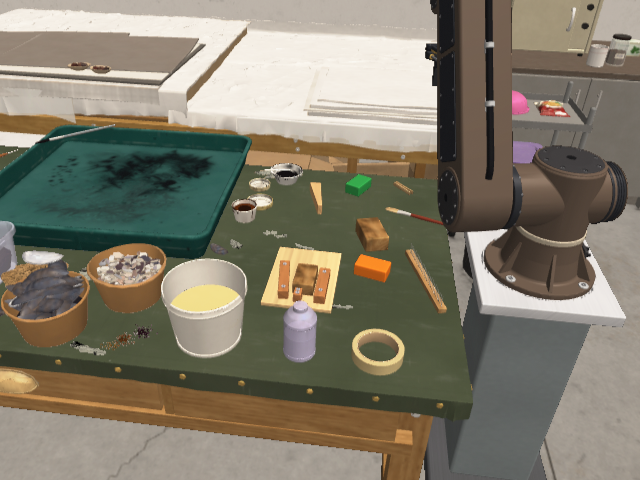

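View pics/top0.png

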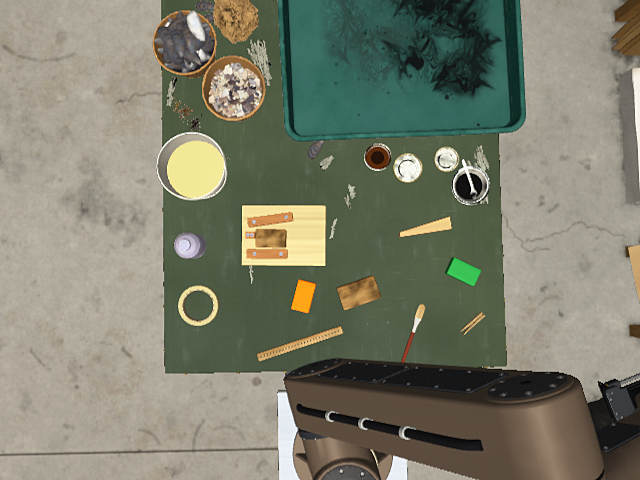

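```bash
python3 - <<'E'
import cv2
a=cv2.imread("pics/top0.png")
cv2.imwrite("pics/c1.png",cv2.resize(a[195:275,230:340],None,fx=7,fy=7,interpolation=cv2.INTER_CUBIC))
cv2.imwrite("pics/c2.png",cv2.resize(a[205:255,390:470],None,fx=10,fy=10,interpolation=cv2.INTER_CUBIC))
b=cv2.imread("pics/side0.png")
cv2.imwrite("pics/c3.png",cv2.resize(b[170:320,250:400],None,fx=4,fy=4,interpolation=cv2.INTER_CUBIC))
E
```

```text
(no output)
```

View pics/c1.png

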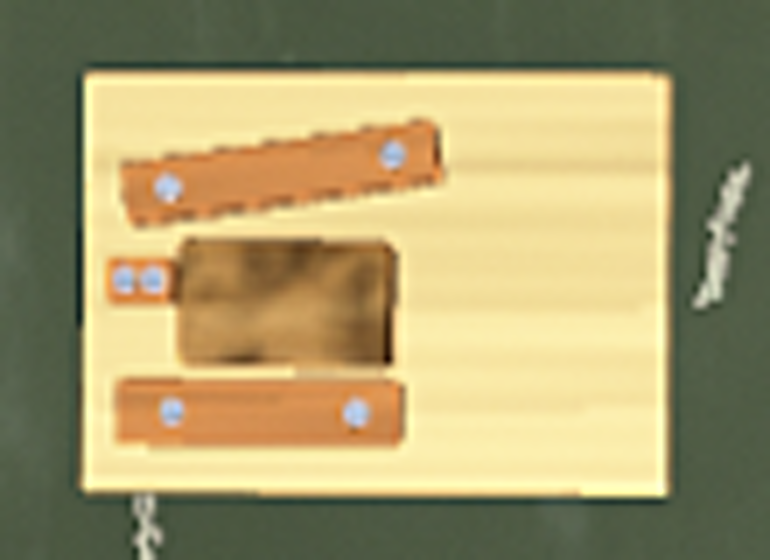

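View pics/c2.png

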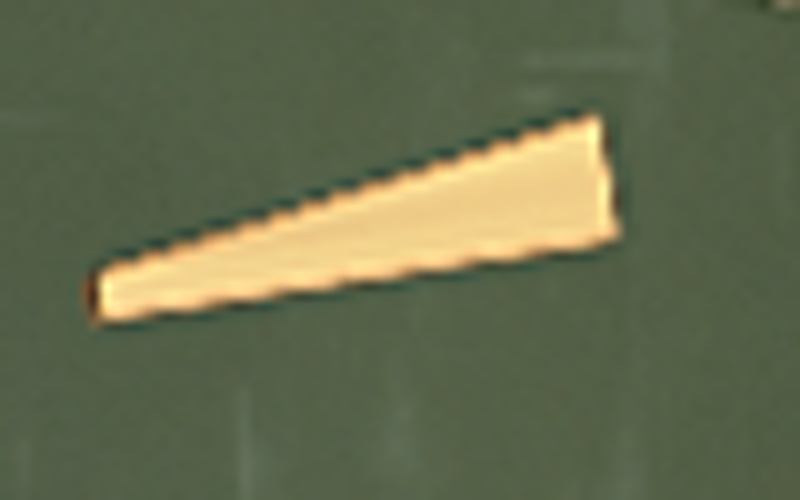

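View pics/c3.png

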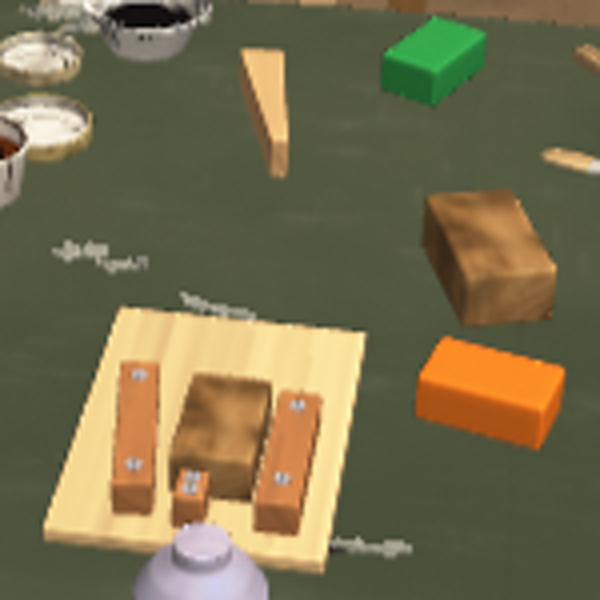

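```bash
cat > h.py <<'E'
import numpy as np, cv2
from station import robot
from scipy.spatial.transform import Rotation as Ro
def bp(c,uv,z):
    K,R,t=c["mtx"],c["R"],c["t"]; d=R.T@np.linalg.solve(K,[uv[0],uv[1],1]); o=-R.T@t
    return (o+d*(z-o[2])/d[2])
def pj(c,P):
    p=c["R"]@np.asarray(P)+c["t"]; q=c["mtx"]@p; return q[:2]/q[2]
def fit(L,W):
    L=np.array(L,float);W=np.array(W)[:,:2]
    lc,wc=L.mean(0),W.mean(0); a=L-lc;b=W-wc
    th=np.arctan2((a[:,0]*b[:,1]-a[:,1]*b[:,0]).sum(),(a*b).sum())
    R=np.array([[np.cos(th),-np.sin(th)],[np.sin(th),np.cos(th)]]); t=wc-R@lc
    return th,t,(W-(L@R.T+t))*1e3
def crop(u,s,off): return [(np.array(x)+.5)/s-.5+np.array(off) for x in u]
E
python3 - <<'E'
from h import *
c=robot.read_camera("top")
px=crop([(84,72),(670,74),(668,496),(82,492)],7,(230,195))
W=[bp(c,p,.010) for p in px]
L=np.array([(95,-75),(-115,-75),(-115,75),(95,75)])/1e3
th,t,r=fit(L,W);print("board",th,np.degrees(th),t,r)
px=crop([(100,270),(100,322),(600,115),(615,238)],10,(390,205))
W=[bp(c,p,.028) for p in px]
L=np.array([(65,-1),(65,11),(-65,-20.5),(-65,11)])/1e3
thw,tw,r=fit(L,W);print("wedge",np.degrees(thw),tw,r)
px=crop([(183,240),(393,242),(390,363),(180,362)],7,(230,195))
print("block",[bp(c,p,.04) for p in px])
px=crop([(400,380),(113,380)],7,(230,195)); print("rail inner",[bp(c,p,.032) for p in px])
# side cam check
s=robot.read_camera("side")
def T(th,t,p,z): return [*(np.array([[np.cos(th),-np.sin(th)],[np.sin(th),np.cos(th)]])@(np.array(p)/1e3)+t),z]
img=s["image"][:,:,::-1].copy()
big=cv2.resize(img[170:320,250:400],None,fx=4,fy=4,interpolation=cv2.INTER_CUBIC)
def dr(pts):
    q=[(pj(s,p)+.5-[250,170])*4-.5 for p in pts]
    cv2.polylines(big,[np.int32(np.round(q))],True,(255,0,255),1)
dr([T(th,t,p,.01) for p in [(95,-75),(-115,-75),(-115,75),(95,75)]])
dr([T(thw,tw,p,.028) for p in [(65,-1),(65,11),(-65,11),(-65,-20.5)]])
cv2.imwrite("pics/c4.png",big)
E
```

```text
board 1.5450590356998362 88.52536184415341 [0.53890824 0.14468357] [[ 0.31538875  0.20635227]
 [ 0.42842328  0.08258896]
 [-0.63896946  0.28712401]
 [-0.10484256 -0.57606524]]
wedge 97.60604072291186 [ 0.54726481 -0.21691816] [[ 0.48648233 -1.60838513]
 [-0.48017982  0.33912076]
 [-0.33908415 -0.08129537]
 [ 0.33278164  1.35055974]]
block [array([0.55382769, 0.20017246, 0.04      ]), array([0.55153024, 0.12661691, 0.04      ]), array([0.5091655 , 0.12847728, 0.04      ]), array([0.51110525, 0.20194077, 0.04      ])]
rail inner [array([0.50331379, 0.12553658, 0.032     ]), array([0.50549794, 0.2265026 , 0.032     ])]
```

View pics/c4.png

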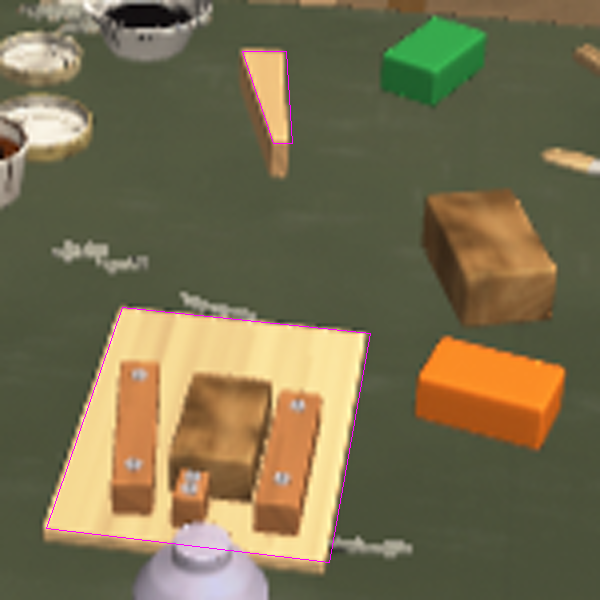

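```bash
cat >> h.py <<'E'
BTH,BT=1.54506,np.array([.53891,.14468])
def r2(a): return np.array([[np.cos(a),-np.sin(a)],[np.sin(a),np.cos(a)]])
def b2w(p): return r2(BTH)@(np.array(p)/1e3)+BT
def w2b(p): return r2(BTH).T@(np.array(p)[:2]-BT)*1e3
def tool(s=None):
    s=s or robot.get_state(); q=s["orientation"]; M=Ro.from_quat([q[1],q[2],q[3],q[0]]).as_matrix(); return s["tool_pos"],M
def plan(xy,z,jaw_yaw_deg=None):
    "print tool-frame shift (after no roll), and roll needed to bring tool x-axis yaw to given (mod 180)"
    p,M=tool(); d=np.array([*xy,z])-p
    yaw=np.degrees(np.arctan2(M[1,0],M[0,0]))
    print("tcp",p.round(4),"toolx yaw",yaw.round(2),"axes\n",M.round(3),"\nshift now",(M.T@d).round(4))
    if jaw_yaw_deg is not None:
        e=(jaw_yaw_deg-yaw+90)%180-90
        sgn=-1 # +roll about y(down) lowers yaw
        print("roll",np.radians(e)*sgn); R=Ro.from_euler('z',np.radians(e)).as_matrix()@M
        print("shift after roll",(R.T@d).round(4))
E
python3 - <<'E'
from h import *
thw,tw=np.radians(97.606),np.array([.54726,-.21692])
g=r2(thw)@np.array([-.040,-.0029])+tw; print(g)
plan(g,.004,97.6+4.26)
E
```

```text
[ 0.55542889 -0.25618422]
tcp [ 0.2124 -0.5877  0.2143] toolx yaw -160.13 axes
 [[-0.94  -0.     0.34 ]
 [-0.34   0.001 -0.94 ]
 [-0.    -1.    -0.001]] 
shift now [-0.4352  0.2105 -0.195 ]
roll -1.4309781543742657
shift after roll [-0.2539  0.2101  0.4039]
```

```bash
python3 -m crank '[[[-0.0435,0,-0.0195],0],[[-0.0435,0,-0.0195],0],[[-0.0435,0,-0.0195],0],[[-0.0435,0,-0.0195],0],[[-0.0435,0,-0.0195],0],[[-0.0435,0,-0.0195],0],[[-0.0435,0,-0.0195],0],[[-0.0435,0,-0.0195],0],[[-0.0435,0,-0.0195],0],[[-0.0435,0,-0.0195],0],[[0,0,0],-0.143],[[0,0,0],-0.143],[[0,0,0],-0.143],[[0,0,0],-0.143],[[0,0,0],-0.143],[[0,0,0],-0.143],[[0,0,0],-0.143],[[0,0,0],-0.143],[[0,0,0],-0.143],[[0,0,0],-0.143]]' -1
cat > a.py <<'E'
from h import *
thw,tw=np.radians(97.606),np.array([.54726,-.21692])
plan(r2(thw)@np.array([-.040,-.0029])+tw,.004,97.6+4.26)
E
python3 a.py
```

```text
clock: 2.2
tool_pos: [0.5682, -0.2412, 0.2103]
orientation: [0.56, -0.56, 0.434, -0.43]
contact_force: [0.3, 0.3, 0.1]
opening: 0.0953
tcp [ 0.5682 -0.2412  0.2103] toolx yaw -75.25 axes
 [[ 0.255 -0.004  0.967]
 [-0.967  0.003  0.255]
 [-0.004 -1.    -0.003]] 
shift now [ 0.0121  0.2063 -0.0156]
roll 0.050412003931338566
shift after roll [ 0.0129  0.2063 -0.015 ]
```

```bash
python3 -m crank '[[[0,0,0],0.05],[[0.0129,0,-0.015],0],[[0,0.04,0],0],[[0,0.04,0],0],[[0,0.04,0],0],[[0,0.02,0],0],[[0,0,0],0],[[0,0,0],0]]'
python3 a.py
```

```text
clock: 3.0
tool_pos: [0.556, -0.2576, 0.0666]
orientation: [0.55, -0.55, 0.445, -0.443]
contact_force: [-0.1, -1.1, -0.5]
opening: 0.0949
tcp [ 0.556  -0.2576  0.0666] toolx yaw -77.8 axes
 [[ 0.211 -0.002  0.977]
 [-0.977  0.002  0.211]
 [-0.003 -1.    -0.001]] 
shift now [-0.0014  0.0626 -0.0002]
roll 0.00585849087644218
shift after roll [-0.0014  0.0626 -0.0002]
```

```bash
python3 -m crank '[[[-0.0014,0.03,0],0.006],[[0,0.02,0],0],[[0,0.008,0],0],[[0,0.004,0],0],[[0,0,0],0]]'
python3 a.py
python3 - <<'E'
from h import *
c=robot.read_camera("top");cv2.imwrite("pics/t1.png",cv2.resize(c["image"][180:270,370:490,::-1],None,fx=6,fy=6,interpolation=cv2.INTER_CUBIC))
c=robot.read_camera("side");cv2.imwrite("pics/s1.png",cv2.resize(c["image"][130:250,270:400,::-1],None,fx=5,fy=5,interpolation=cv2.INTER_CUBIC))
E
```

```text
clock: 3.5
tool_pos: [0.5593, -0.2581, 0.0101]
orientation: [0.55, -0.548, 0.443, -0.448]
contact_force: [0.4, -0.3, 0.8]
opening: 0.0952
tcp [ 0.5593 -0.2581  0.0101] toolx yaw -78.14 axes
 [[ 0.205  0.007  0.979]
 [-0.979 -0.003  0.205]
 [ 0.005 -1.     0.006]] 
shift now [-0.0027  0.006  -0.0034]
roll -5.6434180674432286e-05
shift after roll [-0.0027  0.006  -0.0034]
```

View pics/s1.png

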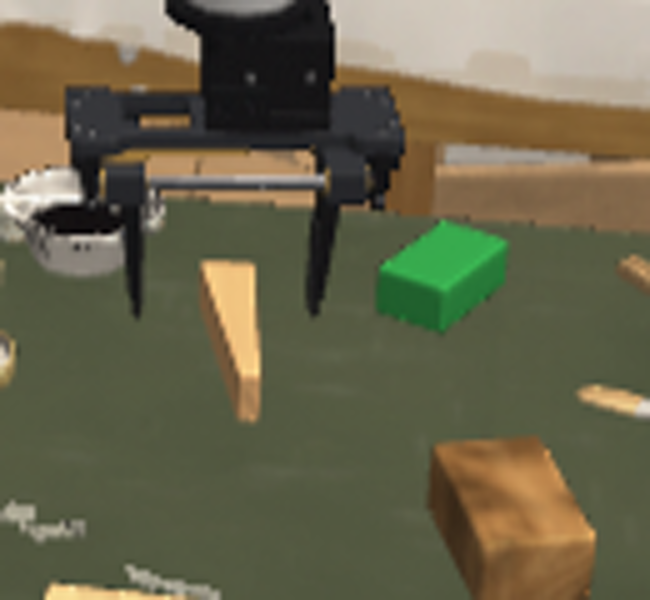

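The fingers stand on both sides of the wedge (tips at crop (135,310) and (315,310), wedge at about (230,320)). I'll adjust and then grip.

```bash
python3 -m crank '[[[-0.0027,0.005,-0.0034],0],[[0,0,0],0],[[0,0,0],0]]'; python3 -m crank '[[[0,0,0],0],[[0,0,0],0],[[0,0,0],0],[[0,0,0],0],[[0,0,0],0],[[0,0,0],0],[[0,0,0],0],[[0,0,0],0],[[0,0,0],0],[[0,0,0],0]]' 1
python3 a.py
```

```text
clock: 3.9
tool_pos: [0.5559, -0.2565, 0.0069]
orientation: [0.55, -0.548, 0.442, -0.45]
contact_force: [-0.3, -0.3, -0.1]
opening: 0.0952
clock: 4.9
tool_pos: [0.5561, -0.2566, 0.0072]
orientation: [0.55, -0.548, 0.442, -0.45]
contact_force: [-0.2, -0.4, 0.8]
opening: 0.0283
tcp [ 0.5561 -0.2566  0.0072] toolx yaw -78.14 axes
 [[ 0.205  0.011  0.979]
 [-0.979 -0.005  0.206]
 [ 0.007 -1.     0.009]] 
shift now [-0.0005  0.0032 -0.0006]
roll -7.879072605118906e-05
shift after roll [-0.0005  0.0032 -0.0006]
```

```bash
python3 -m crank '[[[0,-0.03,0],0],[[0,-0.03,0],0],[[0,-0.02,0],0],[[0,0,0],0],[[0,0,0],0]]'
python3 - <<'E'
from h import *
print(tool())
c=robot.read_camera("top");cv2.imwrite("pics/t2.png",cv2.resize(c["image"][190:270,380:490,::-1],None,fx=7,fy=7,interpolation=cv2.INTER_CUBIC))
c=robot.read_camera("side");cv2.imwrite("pics/s2.png",cv2.resize(c["image"][100:230,270:400,::-1],None,fx=5,fy=5,interpolation=cv2.INTER_CUBIC)[:600])
E
```

```text
clock: 5.4
tool_pos: [0.5545, -0.2557, 0.0882]
orientation: [0.55, -0.548, 0.443, -0.449]
contact_force: [0.6, 0.2, -0.9]
opening: 0.0283
(array([ 0.55445153, -0.25574082,  0.08817138]), array([[ 0.20543822,  0.00790103,  0.97863819],
       [-0.97865578, -0.00374768,  0.20547217],
       [ 0.00529106, -0.99996176,  0.00696247]]))
```

View pics/t2.png

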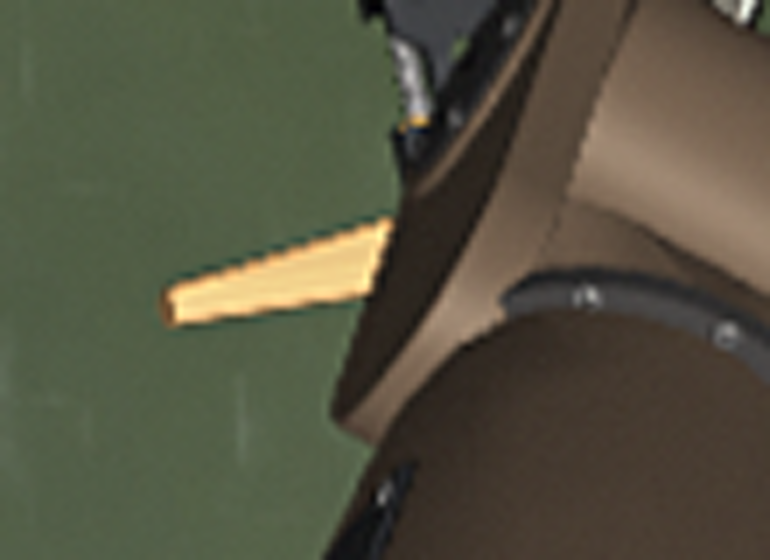

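View pics/s2.png

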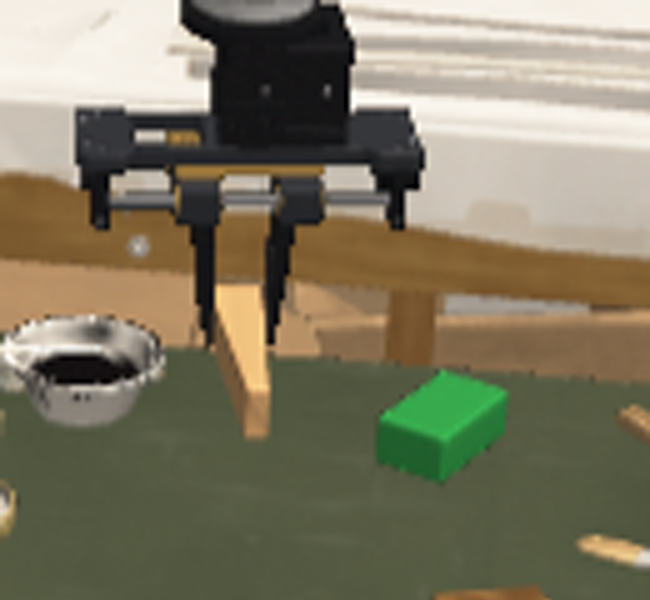

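```bash
python3 - <<'E'
from h import *
c=robot.read_camera("top")
px=crop([(172,290),(177,325),(372,294),(392,217)],7,(380,190))
W=np.array([bp(c,p,.109)[:2] for p in px]);print(W)
st=W[1]-W[2];sl=W[0]-W[3]
print("straight yaw",np.degrees(np.arctan2(st[1],st[0])),"slant-8.53",np.degrees(np.arctan2(sl[1],sl[0]))-8.53)
p,M=tool();print("rel tool: yaw -", 180+np.degrees(np.arctan2(M[1,0],M[0,0])))
# side: thin end top corners and bottom
s=robot.read_camera("side")
for yaw in (97.6,98.5):
  a=np.radians(yaw); o=(p[:2]-r2(a)@[-.04,-.0029])
  for q in [(65,-1),(65,11)]:
    w=o+r2(a)@(np.array(q)/1e3); print(yaw,w,(pj(s,[*w,.109])-[270,100])*5,(pj(s,[*w,.081])-[270,100])*5,(pj(c,[*w,.109])-[380,190])*7)
E
```

```text
[[ 0.53735712 -0.15312371]
 [ 0.5256639  -0.15445699]
 [ 0.53458163 -0.21962199]
 [ 0.56010889 -0.22706334]]
straight yaw 97.79243739940455 slant-8.53 98.57351529437194
rel tool: yaw - 101.8570088992507
97.6 [ 0.53849775 -0.15178706] [247.48852936 391.02995335] [245.53542159 439.14480845] [164.88841941 283.66580217]
97.6 [ 0.52660317 -0.15337414] [270.80373927 391.46643748] [268.60231359 439.56902199] [170.66634079 319.25106379]
98.5 [ 0.53686887 -0.15204758] [250.6908038 391.0515004] [248.70363472 439.16389116] [165.80908923 288.53450539]
98.5 [ 0.52500068 -0.15382129] [273.98958271 391.31860042] [271.75453079 439.41530001] [172.14626482 324.03224197]
```

```bash
cat > b.py <<'E'
from h import *
import sys
x,y,z=map(float,sys.argv[1:4])
plan(b2w((x-39,y-2.9)),z,88.53+3.86)
E
python3 -m crank '[[[0,0,0],0.083],[[0,0,0],0.083],[[0,0,0],0]]'; python3 b.py -77 -27.8 0.088
```

```text
clock: 5.9
tool_pos: [0.5534, -0.2552, 0.0846]
orientation: [0.509, -0.508, 0.49, -0.492]
contact_force: [-0.2, -0.6, -2.2]
opening: 0.0284
tcp [ 0.5534 -0.2552  0.0846] toolx yaw -87.95 axes
 [[ 0.036  0.003  0.999]
 [-0.999 -0.001  0.036]
 [ 0.001 -1.     0.003]] 
shift now [-0.2824 -0.0036  0.0233]
roll -0.005945472123869794
shift after roll [-0.2823 -0.0036  0.025 ]
```

```bash
python3 -m crank '[[[-0.04,-0.001,0.0035],-0.006],[[-0.04,-0.001,0.0035],0],[[-0.04,-0.001,0.0035],0],[[-0.04,-0.001,0.0035],0],[[-0.04,0,0.0035],0],[[-0.04,0,0.0035],0],[[-0.025,0,0.0025],0],[[0,0,0],0],[[0,0,0],0]]'; python3 b.py -77 -27.8 0.088
```

```text
clock: 6.8
tool_pos: [0.5632, 0.0194, 0.0834]
orientation: [-0.515, 0.516, -0.485, 0.483]
contact_force: [-0.8, 1.3, -1.2]
opening: 0.0283
tcp [0.5632 0.0194 0.0834] toolx yaw -86.42 axes
 [[ 0.062 -0.003  0.998]
 [-0.998  0.     0.062]
 [-0.    -1.    -0.003]] 
shift now [-0.0083 -0.0047  0.0039]
roll 0.020737640693096818
shift after roll [-0.0084 -0.0047  0.0038]
```

```bash
python3 -m crank '[[[-0.0083,0,0.0039],0.021],[[0,0,0],0],[[0,0,0],0]]'; python3 b.py -77 -27.8 0.088
python3 - <<'E'
from h import *
c=robot.read_camera("top");cv2.imwrite("pics/t3.png",cv2.resize(c["image"][190:280,230:360,::-1],None,fx=6,fy=6,interpolation=cv2.INTER_CUBIC))
c=robot.read_camera("side");cv2.imwrite("pics/s3.png",cv2.resize(c["image"][180:320,250:360,::-1],None,fx=4,fy=4,interpolation=cv2.INTER_CUBIC)[:600])
E
```

```text
clock: 7.1
tool_pos: [0.5664, 0.0254, 0.0825]
orientation: [-0.509, 0.512, -0.49, 0.488]
contact_force: [-0.6, 0.1, -0.6]
opening: 0.0285
tcp [0.5664 0.0254 0.0825] toolx yaw -87.57 axes
 [[ 0.042 -0.004  0.999]
 [-0.999  0.     0.042]
 [-0.    -1.    -0.004]] 
shift now [-0.0026 -0.0055  0.0003]
roll 0.0007267567885576148
shift after roll [-0.0026 -0.0055  0.0003]
```

View pics/t3.png

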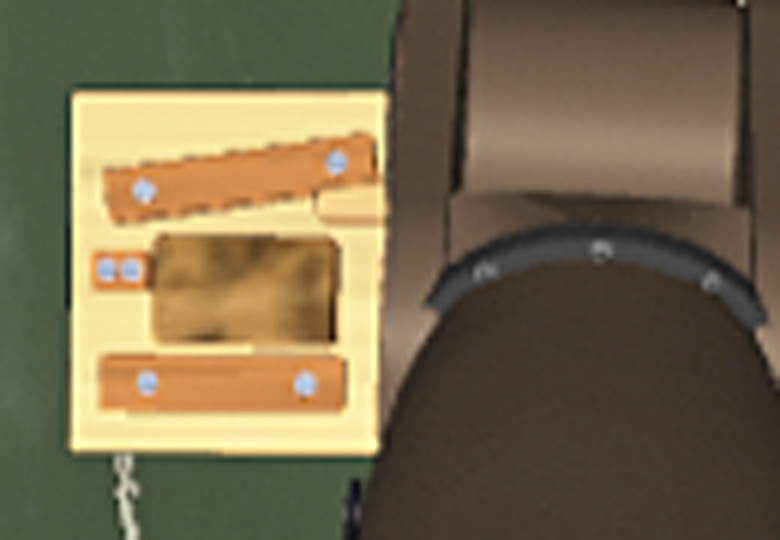

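View pics/s3.png

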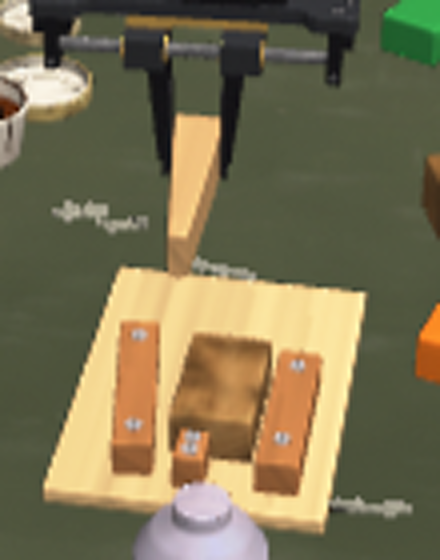

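```bash
python3 - <<'E'
from h import *
c=robot.read_camera("top");s=robot.read_camera("side")
px=crop([(314,190),(316,222),(384,224)],6,(230,190)); print([w2b(bp(c,p,.1033)).round(1) for p in px])
print("block",[w2b(bp(c,p,.04)).round(1) for p in crop([(157,236),(337,237),(334,342),(155,341)],6,(230,190))])
px=crop([(170,236),(192,238)],4,(250,180)); print([w2b(bp(s,p,.1033)).round(1) for p in px])
px=crop([(170,272),(189,274)],4,(250,180)); print([w2b(bp(s,p,.0753)).round(1) for p in px])
cv2.imwrite("pics/s4.png",cv2.resize(s["image"][205:260,280:320,::-1],None,fx=10,fy=10,interpolation=cv2.INTER_CUBIC))
E
```

```text
[array([-12.4, -28.1]), array([-13.2, -15.6]), array([-39.8, -14.9])]
block [array([ 55.8, -13.3]), array([-17.8, -13.2]), array([-16.9,  29.7]), array([56.2, 29.6])]
[array([-14.9, -28.9]), array([-15.2, -16.9])]
[array([-21.2, -29.8]), array([-21.2, -19.2])]
```

View pics/s4.png

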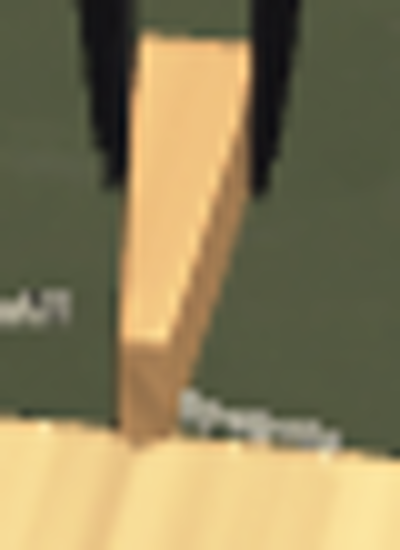

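```bash
python3 -m crank '[[[0,0.015,0.001],0],[[0,0.012,0],0],[[0,0,0],0],[[0,0,0],0]]'; python3 b.py -79 -28 0.0185
```

```text
clock: 7.7
tool_pos: [0.5674, 0.0247, 0.0551]
orientation: [-0.509, 0.511, -0.49, 0.489]
contact_force: [0.6, 0.2, -1.0]
opening: 0.0285
tcp [0.5674 0.0247 0.0551] toolx yaw -87.63 axes
 [[ 0.041 -0.004  0.999]
 [-0.999  0.     0.041]
 [-0.    -1.    -0.004]] 
shift now [-0.0013  0.0366 -0.0005]
roll -0.00034465823794665524
shift after roll [-0.0013  0.0366 -0.0005]
```

```bash
python3 -m crank '[[[0,0.012,-0.0003],0],[[0,0.01,-0.0002],0],[[0,0.007,0],0],[[0,0.004,0],0],[[0,0,0],0],[[0,0,0],0]]'; python3 b.py -79 -28 0.0185
```

```text
clock: 8.3
tool_pos: [0.5669, 0.0247, 0.0195]
orientation: [-0.509, 0.511, -0.49, 0.489]
contact_force: [1.1, -0.3, -0.1]
opening: 0.0286
tcp [0.5669 0.0247 0.0195] toolx yaw -87.62 axes
 [[ 0.042 -0.003  0.999]
 [-0.999  0.     0.042]
 [-0.    -1.    -0.003]] 
shift now [-0.0012  0.001  -0.0001]
roll -0.00015056397735591125
shift after roll [-0.0012  0.001  -0.0001]
```

```bash
python3 - <<'E'
from h import *
c=robot.read_camera("top");cv2.imwrite("pics/t5.png",cv2.resize(c["image"][200:260,235:315,::-1],None,fx=9,fy=9,interpolation=cv2.INTER_CUBIC))
c=robot.read_camera("side");cv2.imwrite("pics/s5.png",cv2.resize(c["image"][210:310,260:350,::-1],None,fx=6,fy=6,interpolation=cv2.INTER_CUBIC)[:600])
E
```

```text
(no output)
```

View pics/t5.png

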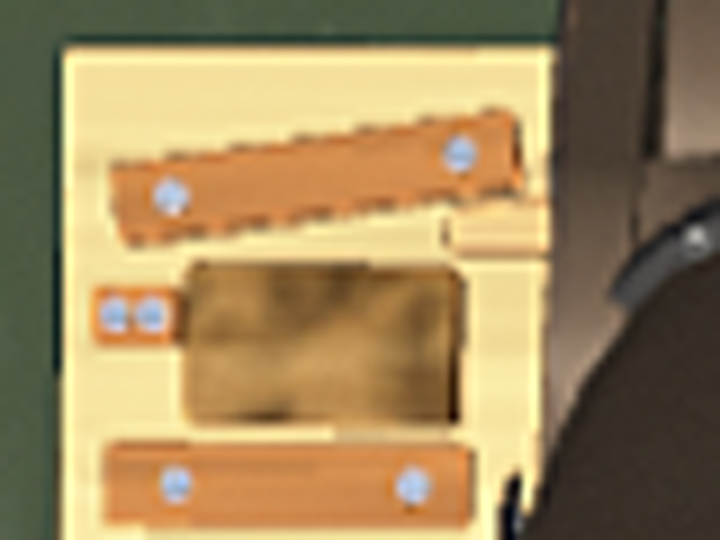

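View pics/s5.png

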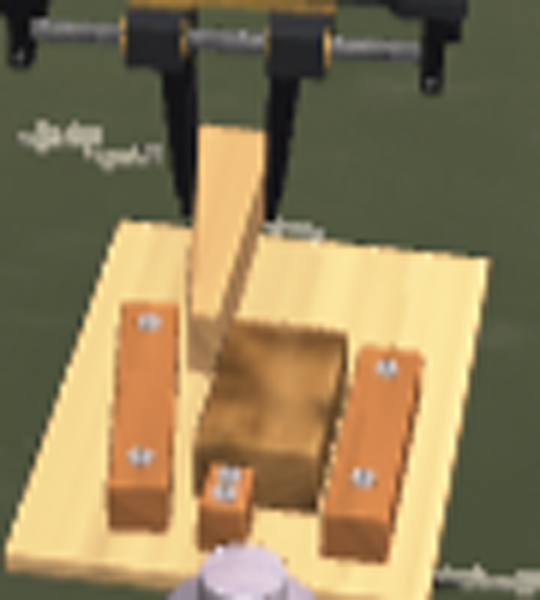

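The thin end (top crop 445–460, 215–255) is in the mouth between the block and the fence. Next I slide it in.

```bash
python3 -m crank '[[[0,0.001,0],0],[[-0.005,0,0],0],[[-0.005,0,0],0],[[-0.005,0,0],0],[[0,0,0],0]]'; python3 b.py -64 -27.5 0.0175
```

```text
clock: 8.9
tool_pos: [0.5667, 0.0411, 0.0196]
orientation: [-0.51, 0.511, -0.49, 0.489]
contact_force: [-0.3, -0.1, -0.8]
opening: 0.0283
tcp [0.5667 0.0411 0.0196] toolx yaw -87.62 axes
 [[ 0.042 -0.001  0.999]
 [-0.999 -0.     0.042]
 [-0.    -1.    -0.001]] 
shift now [ 0.0002  0.0021 -0.0001]
roll -0.00018728008295725915
shift after roll [ 0.0002  0.0021 -0.0001]
```

```bash
python3 -m crank '[[[-0.004,0,0],0],[[-0.004,0,0],0],[[-0.003,0,0],0],[[0,0,0],0]]'; python3 b.py -50 -27 0.0175
```

```text
clock: 9.3
tool_pos: [0.5662, 0.0534, 0.0197]
orientation: [-0.51, 0.511, -0.49, 0.489]
contact_force: [0.8, -0.6, -0.4]
opening: 0.0282
tcp [0.5662 0.0534 0.0197] toolx yaw -87.59 axes
 [[ 0.042 -0.001  0.999]
 [-0.999 -0.     0.042]
 [-0.    -1.    -0.001]] 
shift now [-0.0015  0.0022  0.0004]
roll 0.00037824082835388273
shift after roll [-0.0015  0.0022  0.0004]
```

```bash
python3 -m crank '[[[0,0.0025,0],0],[[0,0.001,0],0],[[-0.004,0,-0.0005],0],[[-0.004,0,-0.0005],0],[[0,0,0],0]]'; python3 b.py -44 -27 0.0175
```

```text
clock: 9.8
tool_pos: [0.565, 0.0616, 0.0172]
orientation: [-0.51, 0.51, -0.489, 0.489]
contact_force: [-1.6, 1.6, 0.5]
opening: 0.0285
tcp [0.565  0.0616 0.0172] toolx yaw -87.61 axes
 [[ 0.042 -0.     0.999]
 [-0.999  0.     0.042]
 [-0.    -1.    -0.   ]] 
shift now [ 0.0007 -0.0003  0.0016]
roll 5.7153931204534055e-05
shift after roll [ 0.0007 -0.0003  0.0016]
```

```bash
python3 - <<'E'
from h import *
c=robot.read_camera("top");cv2.imwrite("pics/t6.png",cv2.resize(c["image"][200:260,235:315,::-1],None,fx=9,fy=9,interpolation=cv2.INTER_CUBIC))
c=robot.read_camera("side");cv2.imwrite("pics/s6.png",cv2.resize(c["image"][210:310,260:350,::-1],None,fx=6,fy=6,interpolation=cv2.INTER_CUBIC)[:600])
E
```

```text
(no output)
```

View pics/t6.png

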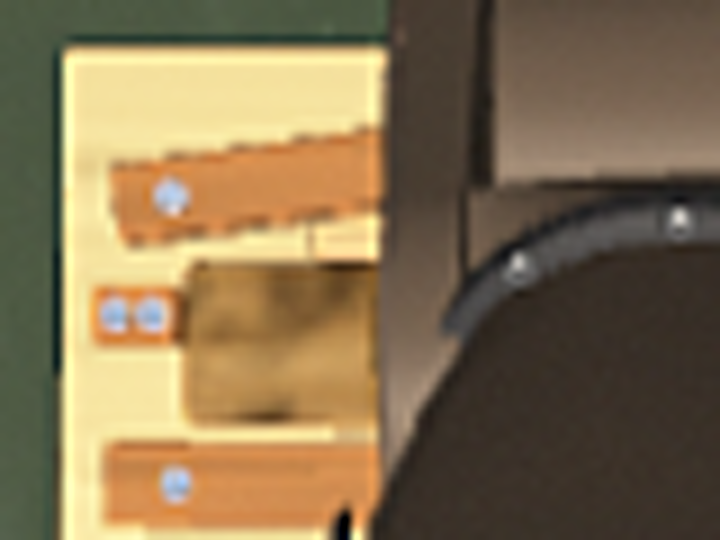

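View pics/s6.png

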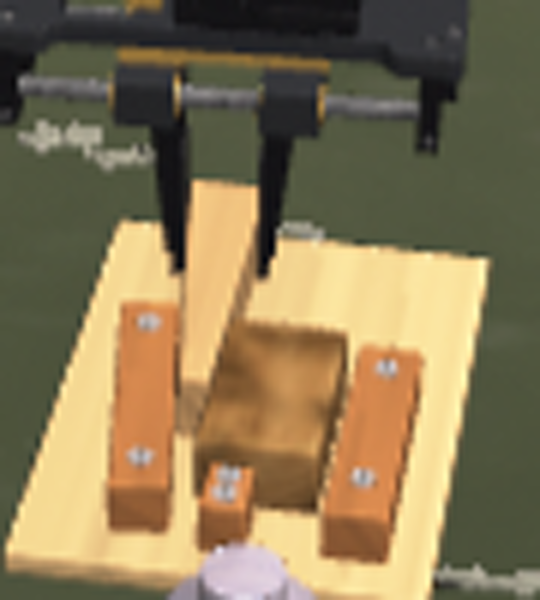

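```bash
python3 -m crank '[[[0,0,0],0],[[0,0,0],0],[[0,0,0],0],[[0,0,0],0],[[0,-0.02,0],0],[[0,-0.03,0],0],[[0,-0.01,0],0],[[0.02,0,0],0.067],[[0.02,0,0],0],[[0,0,0],0]]' 0
cat > p.py <<'E'
from h import *
import sys
x,y,z=map(float,sys.argv[1:4])
print("tcp board",w2b(tool()[0]).round(2)); plan(b2w((x,y)),z,88.53)
E
python3 p.py -130 -31.6 0.018
python3 - <<'E'
from h import *
c=robot.read_camera("top");cv2.imwrite("pics/t7.png",cv2.resize(c["image"][200:260,235:335,::-1],None,fx=8,fy=8,interpolation=cv2.INTER_CUBIC))
c=robot.read_camera("side");cv2.imwrite("pics/s7.png",cv2.resize(c["image"][210:310,260:350,::-1],None,fx=6,fy=6,interpolation=cv2.INTER_CUBIC)[:600])
E
```

```text
clock: 10.9
tool_pos: [0.5651, 0.02, 0.0777]
orientation: [0.493, -0.494, 0.507, -0.506]
contact_force: [0.2, 0.3, -0.6]
opening: 0.0473
tcp board [-123.92  -29.36]
tcp [0.5651 0.02   0.0777] toolx yaw -91.56 axes
 [[-0.027 -0.002  1.   ]
 [-1.    -0.    -0.027]
 [ 0.    -1.    -0.001]] 
shift now [0.0061 0.0597 0.0023]
roll -0.0015681374392306046
shift after roll [0.0061 0.0597 0.0023]
```

View pics/t7.png

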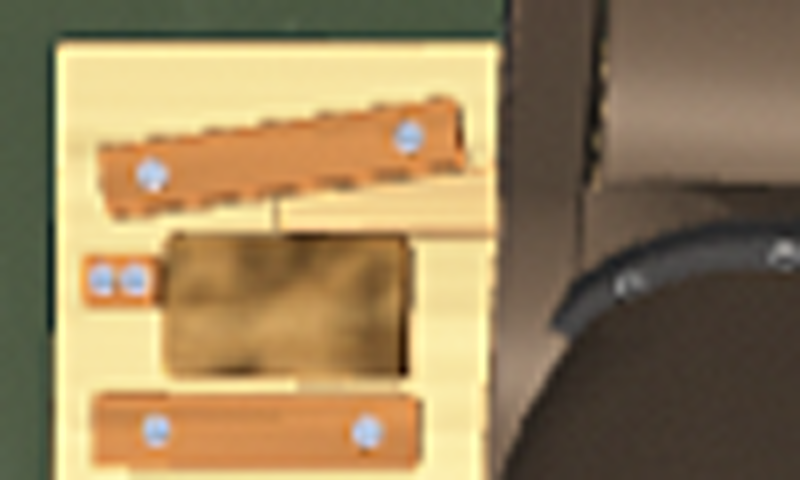

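View pics/s7.png

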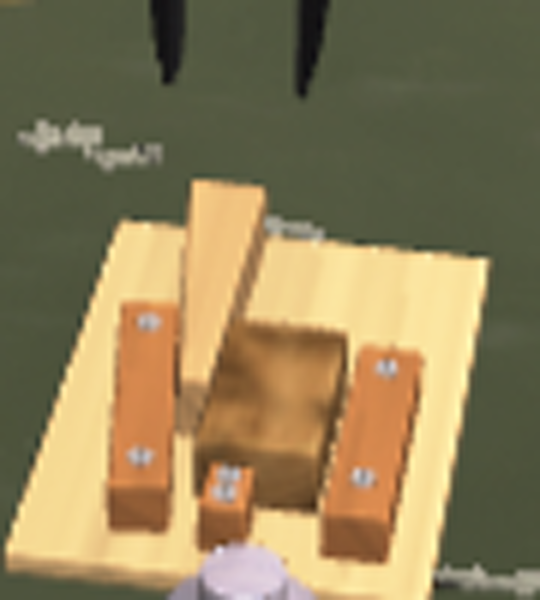

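```bash
python3 -m crank '[[[0.012,0,0.0023],0],[[0,0,0],0],[[0,0,0],0],[[0,0,0],0],[[0,0,0],0],[[0,0.025,0],0],[[0,0.02,0],0],[[0,0.01,0],0],[[0,0.004,0],0],[[0,0,0],0]]' 1
python3 p.py -126 -31.6 0.018
```

```text
clock: 12.0
tool_pos: [0.5675, 0.0112, 0.0167]
orientation: [0.494, -0.494, 0.506, -0.506]
contact_force: [0.3, -0.7, 0.1]
opening: 0.0004
tcp board [-132.69  -32.01]
tcp [0.5675 0.0112 0.0167] toolx yaw -91.33 axes
 [[-0.023 -0.001  1.   ]
 [-1.     0.    -0.023]
 [-0.    -1.    -0.001]] 
shift now [-0.0067 -0.0013 -0.0004]
roll 0.0024103497863218904
shift after roll [-0.0067 -0.0013 -0.0004]
```

```bash
python3 -m crank '[[[-0.006,-0.0005,-0.0004],0.002],[[-0.005,0,0],0],[[-0.005,0,0],0],[[-0.005,0,0],0],[[-0.005,0,0],0]]'
python3 p.py -110 -31.6 0.018
```

```text
clock: 12.5
tool_pos: [0.5687, 0.0391, 0.0196]
orientation: [-0.494, 0.493, -0.506, 0.507]
contact_force: [-1.2, -1.3, -0.6]
opening: 0.0002
tcp board [-104.76  -32.5 ]
tcp [0.5687 0.0391 0.0196] toolx yaw -91.47 axes
 [[-0.026  0.002  1.   ]
 [-1.    -0.    -0.026]
 [ 0.    -1.     0.002]] 
shift now [ 0.0052  0.0016 -0.0009]
roll 3.641785434465256e-05
shift after roll [ 0.0052  0.0016 -0.0009]
```

```bash
python3 -m crank '[[[-0.004,0.001,-0.0008],0],[[-0.004,0.0005,0],0],[[-0.003,0,0],0]]'
python3 p.py -85 -31.6 0.018
```

```text
clock: 12.8
tool_pos: [0.5675, 0.0507, 0.0184]
orientation: [-0.494, 0.494, -0.505, 0.507]
contact_force: [-4.9, -10.5, 4.6]
opening: 0.0003
tcp board [-93.24 -31.02]
tcp [0.5675 0.0507 0.0184] toolx yaw -91.38 axes
 [[-0.024  0.001  1.   ]
 [-1.    -0.001 -0.024]
 [ 0.001 -1.     0.001]] 
shift now [-0.0082  0.0004  0.0006]
roll 0.001536842506400204
shift after roll [-0.0082  0.0004  0.0006]
```

```bash
python3 -m crank '[[[-0.003,0,0],0],[[-0.003,0,0],0]]'
python3 p.py -85 -31.6 0.018
```

```text
clock: 13.0
tool_pos: [0.5664, 0.0559, 0.0185]
orientation: [-0.493, 0.495, -0.506, 0.506]
contact_force: [-3.0, -7.4, 2.9]
opening: 0.0005
tcp board [-88.04 -29.73]
tcp [0.5664 0.0559 0.0185] toolx yaw -91.34 axes
 [[-0.023 -0.002  1.   ]
 [-1.    -0.003 -0.023]
 [ 0.003 -1.    -0.002]] 
shift now [-0.003   0.0004  0.0019]
roll 0.0022000376437289622
shift after roll [-0.003   0.0004  0.0019]
```

```bash
python3 -m crank '[[[-0.003,0,0.0005],0],[[-0.003,0,0],0]]'
python3 p.py -85 -31.6 0.018
```

```text
clock: 13.2
tool_pos: [0.5659, 0.0585, 0.0185]
orientation: [-0.491, 0.498, -0.504, 0.506]
contact_force: [-0.7, -41.9, 2.6]
opening: 0.0002
tcp board [-85.47 -29.22]
tcp [0.5659 0.0585 0.0185] toolx yaw -91.2 axes
 [[-0.021 -0.005  1.   ]
 [-1.    -0.008 -0.021]
 [ 0.008 -1.    -0.005]] 
shift now [-0.0005  0.0005  0.0024]
roll 0.004753666376527414
shift after roll [-0.0005  0.0005  0.0024]
```

```bash
python3 -m crank '[[[-0.003,0,0],0],[[-0.003,0,0],0]]'
python3 p.py -85 -31.6 0.018
```

```text
clock: 13.4
tool_pos: [0.5659, 0.0582, 0.0186]
orientation: [-0.49, 0.501, -0.503, 0.507]
contact_force: [-2.3, -29.3, 3.2]
opening: 0.0006
tcp board [-85.74 -29.24]
tcp [0.5659 0.0582 0.0186] toolx yaw -91.08 axes
 [[-0.019 -0.007  1.   ]
 [-1.    -0.015 -0.019]
 [ 0.015 -1.    -0.006]] 
shift now [-0.0007  0.0006  0.0024]
roll 0.006747725016619373
shift after roll [-0.0008  0.0006  0.0024]
```

```bash
python3 -m crank '[[[0.01,0,0],0],[[0.01,0,0],0],[[0.01,-0.01,0],0],[[0.01,-0.04,0],0],[[0.03,-0.04,0],0],[[0.04,-0.02,0],0],[[0.04,0,0],0],[[0.02,0,0],0],[[0,0,0],0]]'
cat > look.py <<'E'
from h import *
import sys
n=sys.argv[1]
c=robot.read_camera("top");cv2.imwrite(f"pics/t{n}.png",cv2.resize(c["image"][195:275,230:340,::-1],None,fx=7,fy=7,interpolation=cv2.INTER_CUBIC))
c=robot.read_camera("side");cv2.imwrite(f"pics/s{n}.png",cv2.resize(c["image"][210:310,260:350,::-1],None,fx=6,fy=6,interpolation=cv2.INTER_CUBIC)[:600])
E
python3 look.py 8
```

```text
clock: 14.3
tool_pos: [0.5635, -0.1178, 0.14]
orientation: [-0.491, 0.5, -0.501, 0.508]
contact_force: [0.5, 0.6, -0.5]
opening: 0.0007
```

View pics/t8.png

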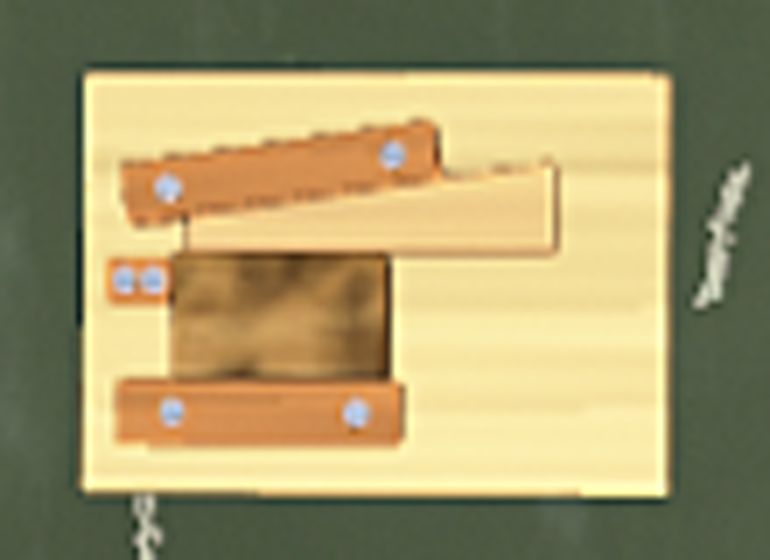

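View pics/s8.png

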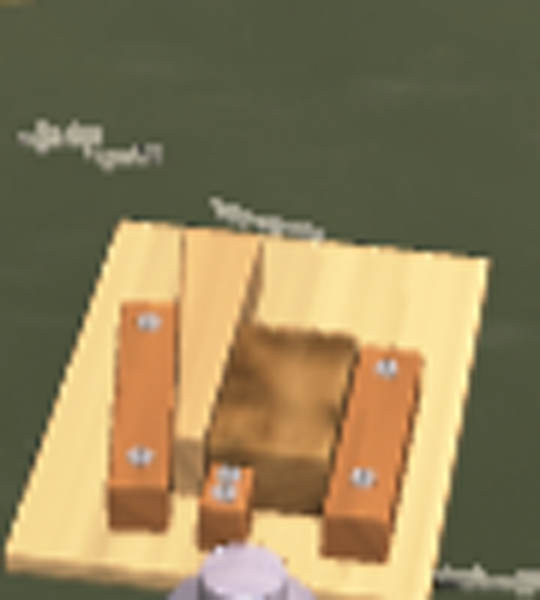

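```bash
python3 - <<'E'
from h import *
c=robot.read_camera("top")
L=np.array([(65,11),(-65,11),(-65,-20.5)])/1e3
px=crop([(187,251),(553,252),(549,166)],7,(230,195)); W=[bp(c,p,.038) for p in px]
th,t,r=fit(L,W); print(np.degrees(th-BTH),w2b(t),r)
E
python3 p.py -106 -26 0.02
```

```text
0.043410005799075016 [ -8.78158972 -20.40788747] [[ 0.33594109 -1.57825708]
 [ 0.44742621  0.00953095]
 [-0.7833673   1.56872613]]
tcp board [-258.81  -31.03]
tcp [ 0.5633 -0.1148  0.1391] toolx yaw -90.89 axes
 [[-0.016 -0.005  1.   ]
 [-1.    -0.015 -0.016]
 [ 0.015 -1.    -0.005]] 
shift now [-0.1547  0.1167 -0.0029]
roll 0.010114659128237297
shift after roll [-0.1546  0.1168 -0.0045]
```

It's home at about (-9, -20), with the yaw aligned. I'll push once more to confirm it goes no further.

```bash
python3 -m crank '[[[-0.045,0,-0.001],0.01],[[-0.045,0,-0.001],0],[[-0.045,0,-0.001],0],[[-0.015,0.01,-0.001],0],[[0,0.035,0],0],[[0,0.035,0],0],[[0,0.025,0],0],[[0,0.008,0],0],[[0,0,0],0]]'
python3 p.py -86 -26 0.02
```

```text
clock: 15.35
tool_pos: [0.5595, 0.0516, 0.0202]
orientation: [-0.492, 0.502, -0.501, 0.505]
contact_force: [0.2, -0.8, 1.0]
opening: 0.0004
tcp board [-92.48 -22.95]
tcp [0.5595 0.0516 0.0202] toolx yaw -90.73 axes
 [[-0.013 -0.006  1.   ]
 [-1.    -0.014 -0.013]
 [ 0.014 -1.    -0.006]] 
shift now [-0.0064  0.0001  0.0031]
roll 0.012883693886650623
shift after roll [-0.0065  0.0001  0.0031]
```

```bash
python3 -m crank '[[[-0.003,0,0.003],0.01],[[-0.002,0,0],0],[[-0.001,0,0],0],[[-0.001,0,0],0]]'
python3 p.py -86 -26 0.02
```

```text
clock: 15.75
tool_pos: [0.5634, 0.0582, 0.0229]
orientation: [-0.489, 0.5, -0.502, 0.508]
contact_force: [0.4, -13.1, -8.6]
opening: 0.0004
tcp board [-85.84 -26.72]
tcp [0.5634 0.0582 0.0229] toolx yaw -91.25 axes
 [[-0.022 -0.004  1.   ]
 [-1.    -0.016 -0.022]
 [ 0.016 -1.    -0.004]] 
shift now [ 0.0001  0.0029 -0.0007]
roll 0.0038859982781336566
shift after roll [ 0.0001  0.0029 -0.0007]
```

```bash
python3 -m crank '[[[-0.001,0,0],0],[[-0.001,0,0],0],[[-0.001,0,0],0]]'
python3 p.py -86 -26 0.02 | head -1
python3 -m crank '[[[0.01,0,0],0],[[0.01,0,0],0],[[0.01,-0.01,0],0],[[0.01,-0.04,0],0],[[0.03,-0.04,0],0],[[0.04,-0.02,0],0],[[0.04,0,0],0],[[0.02,0,0],0],[[0,0,0],0],[[0,0,0],0],[[0,0,0],0],[[0,0,0],0],[[0,0,0],0]]'
python3 look.py 9; python3 - <<'E'
from h import *
c=robot.read_camera("side");cv2.imwrite("pics/full9.png",c["image"][:,:,::-1])
E
```

```text
clock: 16.05
tool_pos: [0.5633, 0.0581, 0.024]
orientation: [-0.489, 0.501, -0.502, 0.509]
contact_force: [1.2, -9.2, -5.6]
opening: 0.0003
tcp board [-85.92 -26.64]
clock: 17.35
tool_pos: [0.5602, -0.1194, 0.1525]
orientation: [-0.491, 0.498, -0.498, 0.513]
contact_force: [1.0, 0.3, 0.1]
opening: 0.0008
```

View pics/t9.png

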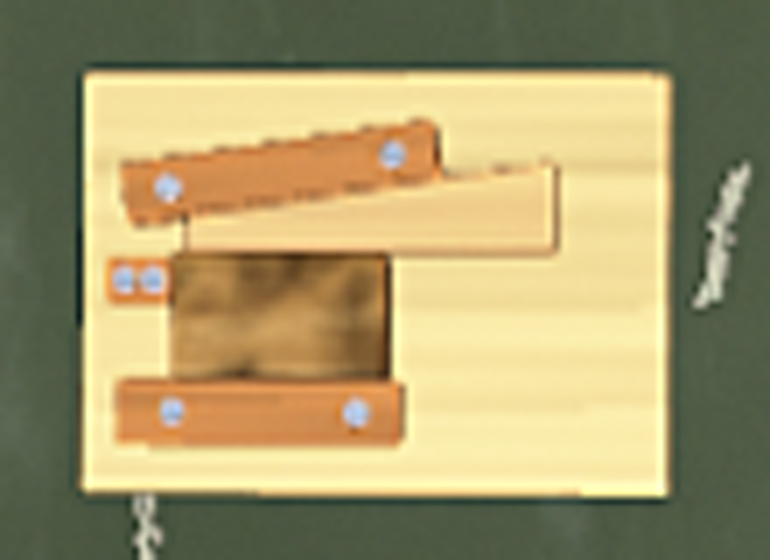

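View pics/full9.png

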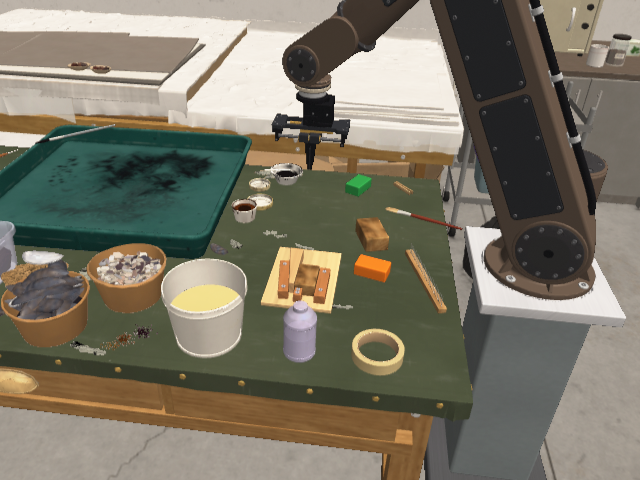

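The wedge hasn't moved between the two pictures (tail edge still at crop (553,165–250)). The block is against the side rail and end stop. Nothing else has moved and the robot is clear.

```bash
python3 -c "
from station import robot
print(robot.sign_off())"
```

```text
the job is handed in; nothing more can be done
None
```

The wood block is clamped and the job is handed in, at about 17.5 s on the robot's clock. I gripped the wedge, slid its thin end into the gap between the block and the slanted fence, let go, and drove it in with closed fingertips on the tail.

- **Position:** before the last push, the camera put the wedge's origin at board (-8.8, -20.4) mm, within 0.1° of the board's x axis. The individual corners fit to about 1.7 mm. In the final picture the block sits against the side rail and the end stop.
- **Tightness:** the last push reached 13 N, and the fingers stopped within about 0.4 mm of where they had stopped before. The pictures before and after it show no movement, and the wedge stayed put once released.
- **Bystanders:** the bottle, tape roll and bowl look unmoved in the final side picture.
- **Excess force:** the main drive peaked at about 42 N at the wrist, above the suggested 12 to 16 N. It was on the fingertips, so I don't expect it to break the 40 N limit on the arm and gripper body. It stayed well under the 120 N wrist limit.

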